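Change the plate in the drill vice and hold the next one ready for packing

ROBOT

A 6-joint arm with a two-finger parallel gripper is mounted at the origin on a cart in front of the work surface, level with it; the furniture and walls round the work are solid. World frame = base frame: x ahead of the robot, y to its left, z up, the work surface at z = 0. Lengths are in m, angles in degrees, forces in N, time in s.
With the tool pointing down it reaches from about 0.35 to 0.875 m from the base axis. Payload 4.2 kg.
Tool frame: the origin (TCP) lies midway between the tips of the shut fingers; the grasp point (between the pads) lies 19 mm behind it; z points along the fingers, y is the line along which they close (so a half turn about z gives the same grasp; the last joint's range is limited). The gripper opens to 87 mm and grips with 3 to 60 N. Pads are 19 mm wide; open, the fingers measure 117 mm over their backs; the gripper's body (75 mm by 190 mm) begins 51 mm behind the grasp point.
Start: joints at [84.259, 22.042, 0.453, 0, -68.411, -14.817], TCP at [0.219, 0.585, 0.223] pointing down, gripper open.
Joint ranges: [-179.83, 179.83], [-69.29, 118.12], [-61.27, 80.66], [-181.25, 117.63], [-171.15, -9.14], [-177.46, 177.46]. Speed limits (degrees/s): [159.86, 159.86, 180, 180, 180, 180].

INTERFACE

Orientations are given as a 3x3 rotation matrix whose columns are the frame's x, y, z axes.
In Python, from station import sense, capture, finish_job, silhouettes, landmark_of gives the robot as it stands.
- The arm moves only by the tool step_arm, never from a script. Its arguments are lists of equal length, an entry for each row: "linear": the shift along the tool's x, y, z in mm, a list of three; "delta_rot": the turn, a rotation vector about the tool's x, y, z in rad, a list of three; "grip": the finger opening in mm, from 0 to 87. A call has 1 to 10 rows; each row shifts and turns the commanded pose from where the row before left it, along the tool's axes as they then stand; what a row does not reach is not made up. A row lasts 1/8 s, in which the tool goes at most 62.5 mm and 10.7 degrees, less where a joint would pass 70% of its speed; a pose out of reach is approached as far as the arm can. A call with a gripper value outside its range is refused whole. The fingers move at their own pace and stop on an object; the grip force is fixed at half the most. Time passes only in rows, so rows that do not move let the fingers close. It gives the time, the measured TCP pose, the force, the opening and the grip force at its end, in the units of the state.
- sense(): the state, without advancing time (a new reading comes with each control period).
- capture(name): name is "scene" or "top" or "wrist"; returns a dict with "img" (384x512x3 uint8, red, green, blue), "fx", "fy", "cx", "cy" (pixels), "world_to_cam" (4x4, takes a point from world to camera coordinates); the wrist camera has in their place "mount" (4x4, takes a point from camera to tool coordinates, whose origin is the TCP and whose axes are the flange's). Camera axes: x right, y up, looking along -z (the intrinsics and any distortion apply to the point x, -y, -z); pixel columns grow to the right and rows downward; lengths in m; the calibration is good to about 2 mm. A picture is of the moment at which its call begins: read the wrist's pose just before it. There is no depth.
- finish_job(): hands the job in; it is judged then, once.
Trained networks look in the newest picture that a camera, given by its name, has taken for a name from the list of things; names that differ only in an ending like _2 or _b are one class to them, and where a whole thing is asked for, a point or a joint stands for the part that bears it (a point fixed in the world has none). Each returns a list of dicts, best first, with "score" (0 to 1); they miss things now and then, are a little off and sometimes report something else, mostly with a low value. They report only what shows in the picture. A call takes as long as a camera call. They do not tell look-alikes from the thing itself.
- silhouettes(camera, label): "mask" (384x512 bool, what is visible of it) and "point" ([column, row] in pixels, amid what is visible of it).
- landmark_of(camera, label): "point" ([column, row] in pixels: a listed point, or the origin of a listed thing).
The state is a dict: "time_s": time; "joints": joint angles; "joint_velocities": joint speeds; "effort": joint torques, N m; "tcp_pos": TCP position; "ee_rot": TCP orientation; "wrist_force": force on the tool from outside, world axes, zero at the start; "moment": the same for the moment, N m; "gripper_width": opening from 0.0 (shut) to 1.0 (fully open); "gripper_force": force on a finger pad.
Only numpy, scipy, OpenCV 4.12 (cv2) and the standard library are available. Lean on these libraries where they do the work, as an engineer would, in place of code of your own. Each camera call takes 0.05 s, during which the arm holds its last target. There are 200 camera calls.

TASK

Take the drilled plate out of the open drill vice and stand it on edge in the free slot of the wooden rack, fully home and about centred in the slot, and let it go. Then fetch the undrilled blue-edged blank from the rack, carry it clear over the oil can and the jaws, and hold it upright in the gap between the jaws: centred along them, parallel to them, touching no part of the vice, its lower edge about one and a half centimetres above the bed rails. It is a centimetre shorter than the others, so I will slip the square tool bit under it as packing before I wind in the jaw: finish while still holding it there, and do not disturb the jaw, the finished plates, the oil can or the tool bit.

Things in the scene. Friction and masses are not known exactly. Their poses are not given: they have to be found in the camera images.
- drill_vise: grey drill vice fixed to the bench, 85 wide x 189 long x 66 mm high. Origin under its middle on the bench; its z is up, its y runs along the vice from the screw handle (y = -95 mm) to the fixed jaw (y = +67.5 to +95 mm), its x across it. Two bed rails (x = -35 to -17 and 17 to 35 mm) have their tops 30 mm above its origin; work stands on them. The jaws are 70 mm wide (x = -35 to 35 mm), their tops 64 to 66 mm above the bench
- fixed_face (a point): middle of the fixed jaw's face (vice frame x = 0, y = +67.5 mm), at the height of the rail tops. The work goes between this and jaw_face
- jaw_face (a point): middle of the moving jaw's face, at the height of the rail tops. The jaw stands open by 22 to 28 mm (distance from fixed_face) and is held stiffly by its screw; it is not to be moved
- rack: fixed hardwood rack, 226 x 84 x 40 mm, with four open-ended slots across it, one of them free at the start (two when the blank is out). Origin under its middle on the bench; z up; x along the row of slots, which are centred at x = -72, -24, +24 and +72 mm; the slots run along y (70 mm long), are 13 mm wide, widened to 21 mm at the mouth by 45 degree lead-ins, and their floors lie 15 mm above the bench (rack top 40 mm)
- drilled_plate: steel plate 64 x 10 x 80 mm high with the upper 26 mm dyed blue and two drilled holes in its top edge; at the start it stands loose on the bed rails between the vice jaws. Origin at the middle of its lower edge; x along its 64 mm length, y through its 10 mm thickness, z up to its drilled edge. 0.3 to 0.5 kg
- blank: undrilled steel plate 64 x 10 x 70 mm high, upper 26 mm dyed blue with white scribed lines on the top edge, standing in a slot of the rack: the only blue one there. Origin and axes as for drilled_plate. 0.28 to 0.42 kg
- done_a: finished bare steel plate 64 x 10 x 80 mm with two holes in its top edge, standing in a rack slot; origin and axes as for drilled_plate. Leave it there
- done_b: a second finished plate, the same as done_a. Leave it there
- oil_can: red pump oiler, round body 62 mm across and 80 mm high, thin brass spout up to 152 mm; stands loose between rack and vice, in the way of a low carry. Origin under the body, z up
- packing: square ground tool bit 10 x 85 x 10 mm lying on the bench beside the vice, the packing to be used later by a person. Origin in the middle of its underside; y along it
Not all that is in view belongs to the job. Leave any pink or yellow look-alike of the blank alone.

How it is judged:
By the outcome, as a careful person would: the job done as asked, in the order asked, and still so for the second after the job is handed in, while the arm keeps its last pose, push and grip.
It also fails if it takes over 70 s, if anything falls off the work surface, if the arm or the gripper's body presses on something with over 40 N, if the wrist force passes 120 N, or if a joint passes its speed limit or range.

## Working session

There is one attempt and no reset: what is moved stays moved. The work goes in short steps, Python scripts to look and compute and a tool call to move; the robot and the scene stay as the last step left them, time stands still between calls to the robot, and variables do not carry over. Pictures are saved under pics/ and viewed, at most 10 in all, crops included, and the job is handed in when it is done.

Besides the shell and the picture viewer there is one more tool, called by a JSON object that holds its "method" and its "body". step_arm: Moves the arm, as the interface text tells. Its arguments: {"type":"object","properties":{"linear":{"type":"array"},"delta_rot":{"type":"array"},"grip":{"type":"array"}},"required":["linear","delta_rot","grip"]}

```bash
mkdir -p pics
cat > h.py <<'E'
import numpy as np, cv2
from station import sense, capture, finish_job, silhouettes, landmark_of
def cam(c,s=None):
    K=np.array([[c['fx'],0,c['cx']],[0,c['fy'],c['cy']],[0,0,1.]])
    if 'world_to_cam' in c: W=np.array(c['world_to_cam'])
    else:
        T=np.eye(4);T[:3,:3]=s['ee_rot'];T[:3,3]=s['tcp_pos'];W=np.linalg.inv(T@np.array(c['mount']))
    return K,W
def proj(c,p,s=None):
    K,W=cam(c,s);q=np.atleast_2d(p)@W[:3,:3].T+W[:3,3];q=q*[1,-1,-1];u=q@K.T
    return u[:,:2]/u[:,2:]
def back(c,uv,z,s=None):
    K,W=cam(c,s);d=np.linalg.inv(K)@[uv[0],uv[1],1];d=W[:3,:3].T@(d*[1,-1,-1]);o=-W[:3,:3].T@W[:3,3]
    return o+d*(z-o[2])/d[2]
def save(c,n,crop=None,k=1):
    i=c['img'][:,:,::-1]
    if crop: i=i[crop[1]:crop[3],crop[0]:crop[2]]
    cv2.imwrite('pics/'+n,cv2.resize(i,None,fx=k,fy=k,interpolation=cv2.INTER_CUBIC))
E
python3 - <<'E'
from h import *
s=sense();print({k:np.round(v,3).tolist() for k,v in s.items()})
t=capture('top');c=capture('scene')
print([k for k in t if k!='img'])
im=np.hstack([t['img'],c['img']]);cv2.imwrite('pics/a.png',cv2.resize(t['img'][:,:,::-1],None,fx=1.55,fy=1.55));save(c,'b.png',k=1.5)
for n,z in dict(drill_vise=0,fixed_face=.03,jaw_face=.03,rack=0,drilled_plate=.03,blank=.015,done_a=.015,oil_can=0,packing=0).items():
  for cn,cc in (('top',t),('scene',c)):
    for l in landmark_of(cn,n)[:3]: print(n,cn,round(l['score'],2),np.round(l['point'],1),back(cc,l['point'],z).round(4))
E
```

```text
{'time_s': 0.0, 'joints': [84.258, 22.092, 0.381, -0.03, -68.41, -14.819], 'joint_velocities': [0.032, -0.163, -0.053, 0.005, 0.052, 0.029], 'effort': [0.001, -39.066, 18.74, 4.22, 0.011, -0.0], 'tcp_pos': [0.219, 0.585, 0.221], 'ee_rot': [[0.936, -0.351, -0.001], [-0.351, -0.936, -0.002], [0.0, 0.002, -1.0]], 'wrist_force': [-0.26, -1.258, -0.636], 'moment': [0.014, -0.009, -0.015], 'gripper_force': 0.0, 'gripper_width': 0.999}
['fx', 'fy', 'cx', 'cy', 'world_to_cam']
drill_vise top 0.84 [355.  193.4] [ 0.5572 -0.2158  0.    ]
drill_vise scene 0.62 [328.5 258.9] [ 0.6182 -0.1875 -0.    ]
drill_vise scene 0.61 [311. 271.] [ 0.5553 -0.2031  0.    ]
fixed_face top 0.81 [357.9 164.2] [ 0.6306 -0.2169  0.03  ]
fixed_face scene 0.94 [339.3 256.2] [ 0.6281 -0.2152  0.03  ]
jaw_face top 0.62 [353.5 177.3] [ 0.5958 -0.2053  0.03  ]
jaw_face scene 0.84 [325.4 260.2] [ 0.5894 -0.2114  0.03  ]
rack top 0.81 [182.7 190.9] [0.5526 0.2405 0.    ]
rack top 0.54 [355.1 171. ] [ 0.6173 -0.2163  0.    ]
rack scene 0.72 [240.7 186.1] [0.5505 0.2211 0.    ]
drilled_plate top 0.56 [354.6 173.5] [ 0.6059 
[... 206 characters left out ...]
7 [223.5 133.5] [0.7069 0.1366 0.015 ]
blank top 0.64 [259.6 228.7] [0.4575 0.0352 0.015 ]
blank scene 0.93 [205.  210.7] [0.3948 0.1308 0.015 ]
blank scene 0.86 [235.2 228. ] [0.4442 0.0175 0.015 ]
blank scene 0.67 [193.2 165.5] [0.4446 0.3953 0.015 ]
done_a top 0.62 [161.5 180.2] [0.5779 0.295  0.015 ]
done_a top 0.52 [212.6 202.9] [0.5215 0.1592 0.015 ]
done_a scene 0.65 [238.7 195.7] [0.5151 0.155  0.015 ]
done_a scene 0.54 [235.6 168.9] [0.5691 0.3055 0.015 ]
oil_can scene 0.92 [276.1 224.2] [ 0.5629 -0.004   0.    ]
packing top 0.46 [357.6 176.1] [ 0.6037 -0.2229  0.    ]
packing top 0.45 [380.9 197.2] [ 0.5488 -0.2845  0.    ]
packing scene 0.67 [327.8 294.7] [ 0.5503 -0.2839  0.    ]
```

View pics/a.png

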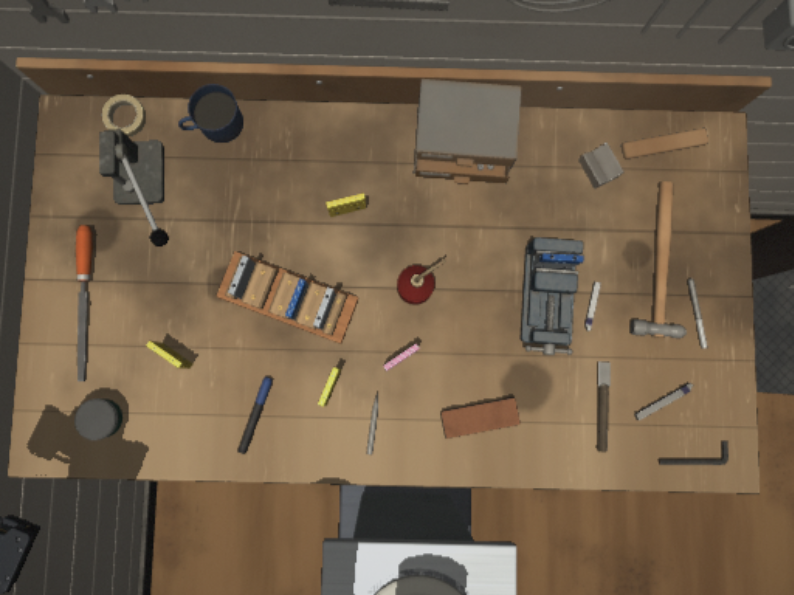

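View pics/b.png

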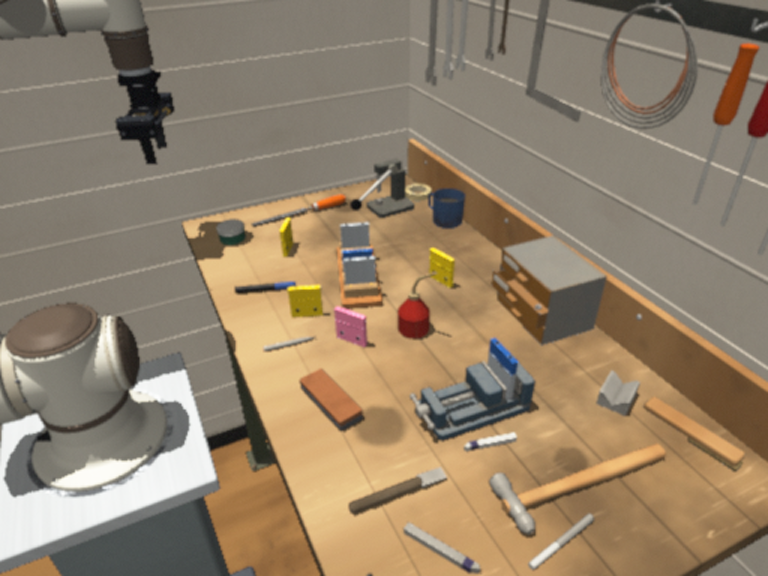

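The top view shows the vice (px 355,193) with its y roughly along world +x. The rack (px 185,191) holds done, free, blank, done, and the start yaw already lines up with it. The red can stands between rack and vice, and the packing lies right of the vice at px (382,197). I'll look at the rack with the wrist camera on the way.

{"method": "step_arm", "body": {"linear": [[43, 21, -4], [43, 21, -4], [43, 21, -4], [43, 21, -4], [43, 21, -4], [43, 21, -4], [43, 21, -4], [43, 21, -4], [43, 21, -4], [43, 21, -4]], "delta_rot": [[0, 0, 0], [0, 0, 0], [0, 0, 0], [0, 0, 0], [0, 0, 0], [0, 0, 0], [0, 0, 0], [0, 0, 0], [0, 0, 0], [0, 0, 0]], "grip": [45, 45, 45, 45, 45, 45, 45, 45, 45, 45]}}

```text
time_s: 2.25
tcp_pos: [0.5493, 0.2364, 0.2629]
ee_rot: [[0.936, -0.351, 0.0], [-0.351, -0.936, 0.0], [0.0, -0.0, -1.0]]
wrist_force: [-0.3, 0.3, 0.9]
gripper_width: 0.514
gripper_force: 0.0
```

Run:
```python
from h import *
s=sense();c=capture('wrist');print(s['time_s'],s['joints'],s['tcp_pos'],s['joint_velocities'],np.round(c['mount'],3).tolist())
save(c,'w1.png',k=1.5)
for n,z in dict(rack=0,blank=.015,done_a=.015).items():
    for l in landmark_of('wrist',n)[:3]: print(n,round(l['score'],2),np.round(l['point'],1),back(c,l['point'],z,s).round(4))
```

```text
2.25 [ 3.87832461e+01  1.79779118e+01  2.31418108e-01  3.05794272e-03
 -7.22263699e+01  3.06666740e+01] [0.54929023 0.23635867 0.26289806] [-38.38279822  11.02586261  20.16528245   0.06352832  -9.04899566
  38.09038623] [[-0.0, 0.954, 0.3, 0.083], [1.0, 0.0, -0.0, 0.0], [-0.0, 0.3, -0.954, -0.161], [0.0, 0.0, 0.0, 1.0]]
rack 0.76 [255.9 160.9] [0.5471 0.2315 0.    ]
blank 0.81 [334.3 223.6] [0.4115 0.1491 0.015 ]
blank 0.77 [391.4 174. ] [0.4597 0.047  0.015 ]
blank 0.68 [282.3  26.8] [0.7026 0.1376 0.015 ]
done_a 0.94 [305.  158.6] [0.5277 0.1615 0.015 ]
done_a 0.62 [205.9 162. ] [0.5744 0.3007 0.015 ]
```

View pics/w1.png

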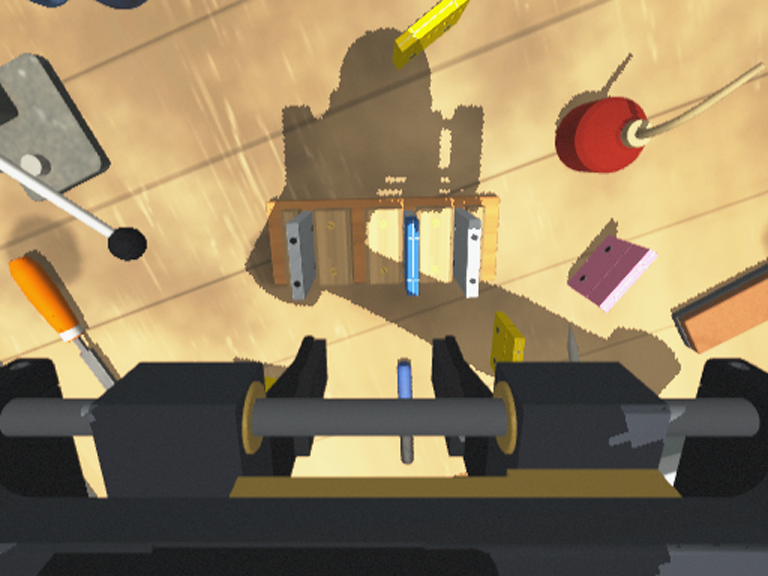

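The wrist view shows the rack from px (180,133) to (331,190). The slots from left hold done, free (px 240,163), blank (px 275,170) and done. I'll fit the rack pose by its silhouette while the arm is still.

```bash
cat >> h.py <<'E'
from scipy.optimize import minimize
def box(x0,x1,y0,y1,z0,z1): return np.array([[x,y,z] for x in(x0,x1) for y in(y0,y1) for z in(z0,z1)])
def place(P,p,zoff=0):
    x,y,a=p;R=np.array([[np.cos(a),-np.sin(a)],[np.sin(a),np.cos(a)]])
    return np.c_[P[:,:2]@R.T+[x,y],P[:,2]+zoff]
def rend(c,s,boxes,p,k=4):
    m=np.zeros((384*k,512*k),np.uint8)
    for b in boxes:
        u=proj(c,place(b,p),s);cv2.fillConvexPoly(m,cv2.convexHull(np.int32(np.round((u+.5)*k*16))).reshape(-1,2),1,shift=4)
    return cv2.resize(m.astype(np.float32),(512,384),interpolation=cv2.INTER_AREA)
def fit(views,boxes,p0,valid=None):
    # views: list of (c,s,mask)
    def f(q):
        e=0
        for c,s,m in views:
            r=rend(c,s,boxes,(q[0]/1e3,q[1]/1e3,q[2]/100));e+=np.abs(r-m).sum()/m.sum()
        return e
    q0=np.array([p0[0]*1e3,p0[1]*1e3,p0[2]*100])
    r=minimize(f,q0,method='Nelder-Mead',options=dict(initial_simplex=q0+np.vstack([np.zeros(3),np.diag([8,8,8])]),xatol=.05,fatol=1e-5))
    return r.x/[1e3,1e3,100],r.fun
def union(cam,labels,near=None):
    m=np.zeros((384,512),bool)
    for n in labels:
        for d in silhouettes(cam,n):
            if d['score']>.3 and (near is None or np.hypot(*(np.array(d['point'])-near[:2]))<near[2]): m|=d['mask']
    return m
def overlay(c,s,boxes,p):
    i=c['img'].copy()
    for b in boxes:
        u=np.int32(np.round(proj(c,place(b,p),s)*1)); cv2.polylines(i,[cv2.convexHull(u)],1,(0,255,0),1)
    return dict(c,img=i)
RACK=[box(-.113,.113,-.042,.042,0,.04)]
PL=lambda x,h:box(x-.005,x+.005,-.032,.032,.015,.015+h)
VISE=[box(-.0425,.0425,-.0945,.0945,0,.02)]
E
python3 - <<'E'
from h import *
s=sense();c=capture('wrist');print(s['time_s'],np.round(s['joint_velocities'],2),s['tcp_pos'])
m=union('wrist',['rack','done_a'],(256,165,70))
print(m.sum())
B=RACK+[PL(-.072,.08),PL(.072,.08)]
p,f=fit([(c,s,m)],B,(.551,.233,np.radians(-110)));print(p,np.degrees(p[2]),f)
o=overlay(c,s,B+[box(-.0305,-.0175,-.035,.035,.04,.04),PL(.024,.07)],p);o['img'][m&((np.indices(m.shape).sum(0)%3)==0)]=[255,0,0]
save(o,'w2.png',(160,110,360,220),4)
E
```

```text
2.45 [ 2.06 -0.51 -0.7  -0.16  0.07 -0.06] [0.5485608  0.23689882 0.26229217]
997
[ 0.44379999  0.20336291 -0.20685507] -11.851922277209034 7.561622367101304
```

View pics/w2.png

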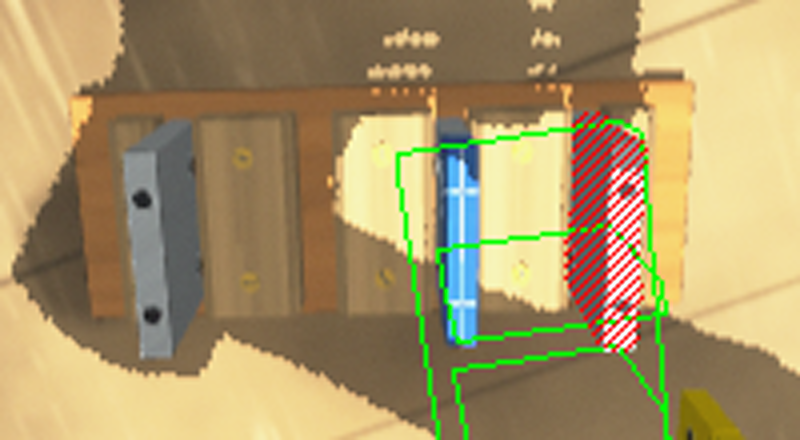

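The networks gave no usable rack mask, but the crop is clear. The done tops are centred at wrist px (197,173.5) and (316,171), the blank top at (275,171), and the free slot is the dark strip at x≈239. I'll compute from these points.

Run:
```python
from h import *
from scipy.optimize import least_squares
s=sense();c=capture('wrist')
cr=lambda x,y:np.array([160+(x+.5)/4-.5,110+(y+.5)/4-.5])
d=lambda x,y,z:back(c,cr(x,y),z,s)
A=d(149,254,.095);Bl=d(461,247,.085);D=d(624,245,.095)
print(A,Bl,D,np.linalg.norm(A-D),np.linalg.norm(A-Bl))
v=D-A;print('yaw',np.degrees(np.arctan2(v[1],v[0])),'centre',(A+D)/2)
C=[d(75,95,.04),d(692,80,.04),d(680,305,.04),d(92,315,.04)]
for k in range(4):print(C[k].round(4),np.linalg.norm(C[k]-C[k-1]).round(4))
print(np.mean(C,0))
print('free slot',d(301,215,.04),d(335,215,.04))
for l in silhouettes('wrist','rack'):print(l['score'],l['point'],l['mask'].sum())
```

```text
[0.57419501 0.29982668 0.095     ] [0.54078955 0.21105373 0.085     ] [0.52669555 0.16486894 0.095     ] 0.14307267413027905 0.0953758977141879
yaw -109.38992925971239 centre [0.55044528 0.23234781 0.095     ]
[0.6248 0.316  0.04  ] 0.0775
[0.5567 0.1198 0.04  ] 0.2077
[0.4821 0.145  0.04  ] 0.0787
[0.5522 0.3432 0.04  ] 0.2102
[0.55395866 0.23100571 0.04      ]
free slot [0.55985908 0.25975261 0.04      ] [0.55571195 0.2486622  0.04      ]
0.73 [251.8, 155.9] 6273
```

{"method": "step_arm", "body": {"linear": [[26.3, 50, 0], [26.3, 50, 0], [26.3, 50, 0], [26.3, 50, 0], [26.3, 50, 0], [26.3, 50, 0], [26.3, 50, 0], [26.3, 50, 0], [0, 0, 0], [0, 0, 0]], "delta_rot": [[0, 0, 0], [0, 0, 0], [0, 0, 0], [0, 0, 0], [0, 0, 0], [0, 0, 0], [0, 0, 0], [0, 0, 0], [0, 0, 0.173], [0, 0, 0.173]], "grip": [45, 45, 45, 45, 45, 45, 45, 45, 45, 45]}}

```text
time_s: 3.95
tcp_pos: [0.6049, -0.2109, 0.2622]
ee_rot: [[0.758, -0.652, -0.001], [-0.652, -0.758, 0.0], [-0.0, 0.0, -1.0]]
wrist_force: [0.1, -0.1, 0.6]
gripper_width: 0.521
gripper_force: 0.0
```

{"method": "step_arm", "body": {"linear": [[0, 0, 0], [0, 0, 0], [0, 0, 0], [0, 0, 0], [0, 0, 0], [0, 0, 0]], "delta_rot": [[0, 0, 0.173], [0, 0, 0.173], [0, 0, 0.173], [0, 0, 0.173], [0, 0, 0.173], [0, 0, 0]], "grip": [45, 45, 45, 45, 45, 45]}}

```text
time_s: 4.7
tcp_pos: [0.605, -0.2099, 0.2626]
ee_rot: [[0.004, -1.0, 0.0], [-1.0, -0.004, 0.0], [-0.0, -0.0, -1.0]]
wrist_force: [-0.1, -0.7, -0.2]
gripper_width: 0.516
gripper_force: 0.0
```

Run:
```python
from h import *
s=sense();c=capture('wrist');print(s['time_s'],np.round(s['joints'],1),s['tcp_pos'])
save(c,'v1.png',k=1.56)
for n,z in dict(drill_vise=0,fixed_face=.03,jaw_face=.03,drilled_plate=.03,packing=0).items():
    for l in landmark_of('wrist',n)[:2]: print(n,round(l['score'],2),np.round(l['point'],1),back(c,l['point'],z,s).round(4))
```

```text
4.7 [ -4.7  22.3   6.6  -0.  -74.3   4.9] [ 0.60501621 -0.20991856  0.26261683]
drill_vise 0.56 [283.4 161.9] [ 0.5577 -0.2081  0.    ]
fixed_face 0.61 [236.8 161.4] [ 0.6276 -0.2146  0.03  ]
jaw_face 0.79 [253.9 161.6] [ 0.6032 -0.2144  0.03  ]
drilled_plate 0.95 [246.2 164.2] [ 0.6142 -0.2106  0.03  ]
packing 0.55 [292.1 107.9] [ 0.5481 -0.2876  0.    ]
```

View pics/v1.png

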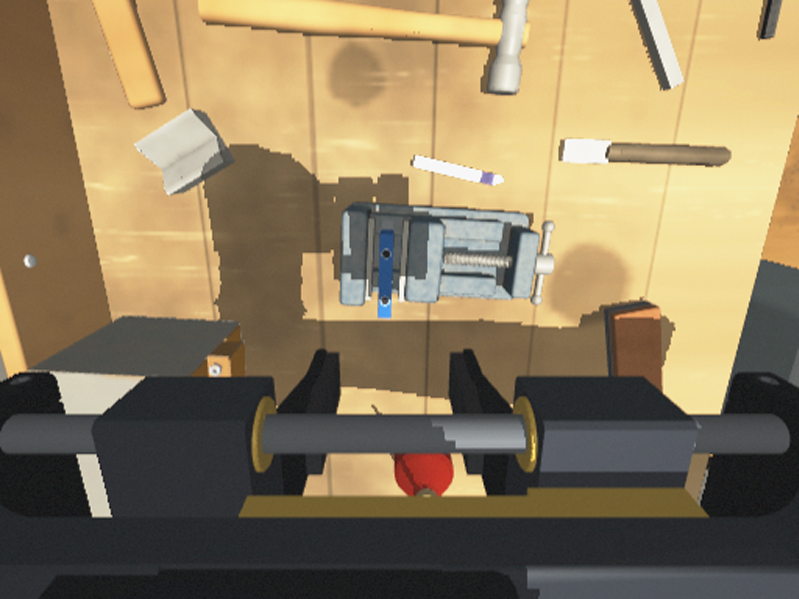

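The vice shows at wrist px (218–345, 130–195) and the plate top at about (247,173). I'll take a zoomed crop for precise edges.

Run:
```python
from h import *
c=capture('wrist');save(c,'v2.png',(205,120,365,210),5)
```

```text
(no output)
```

View pics/v2.png

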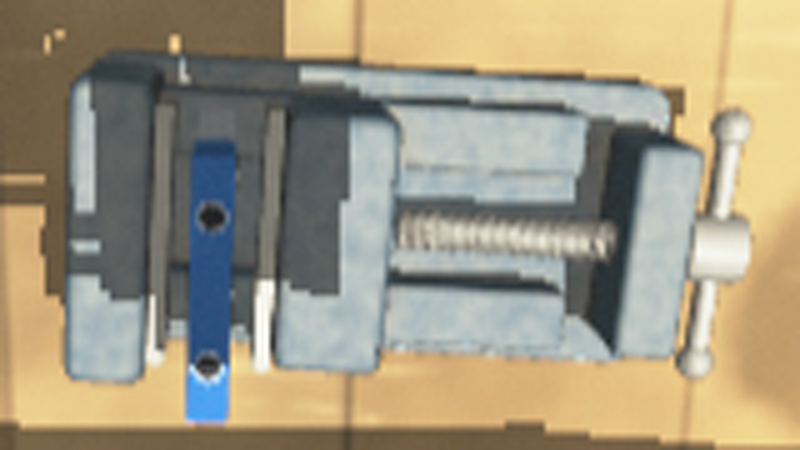

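Run:
```python
from h import *
s=sense();c=capture('wrist');print(s['tcp_pos'],c['fx'])
d=lambda x,y,z:back(c,(205+(x+.5)/5-.5,120+(y+.5)/5-.5),z,s)
def L(n,a,b,z):
    p,q=d(*a,z),d(*b,z);v=p-q;print(n,p.round(4),q.round(4),'mid',((p+q)/2).round(4),'ang',np.degrees(np.arctan2(v[1],v[0])).round(2),'len',np.linalg.norm(v).round(4))
L('plate l',(192,153),(187,420),.11);L('plate r',(235,155),(229,420),.11);L('thick',(190,286),(232,286),.11)
L('fix',(174,105),(162,362),.064);L('mov',(262,110),(253,370),.064)
L('fixjaw back',(70,100),(66,360),.064)
L('bed',(180,58),(668,88),.012)
L('bed',(185,380),(580,357),.012)
L('jawtopedge',(300,102),(390,105),.066)
L('fixtop y',(150,70),(142,375),.066)
L('movtop y',(398,120),(380,365),.066)
L('movtop yl',(288,115),(278,365),.066)
L('screw',(400,231),(610,240),.045)
```

```text
[ 0.60485773 -0.21077389  0.26255717] 279.82296748849296
plate l [ 0.6158 -0.2442  0.11  ] [ 0.6175 -0.1805  0.11  ] mid [ 0.6166 -0.2123  0.11  ] ang -91.56 len 0.0637
plate r [ 0.6061 -0.2437  0.11  ] [ 0.6075 -0.1805  0.11  ] mid [ 0.6068 -0.2121  0.11  ] ang -91.25 len 0.0633
thick [ 0.6165 -0.2134  0.11  ] [ 0.6068 -0.2134  0.11  ] mid [ 0.6116 -0.2134  0.11  ] ang 0.1 len 0.0097
fix [ 0.6218 -0.2491  0.064 ] [ 0.6259 -0.1804  0.064 ] mid [ 0.6238 -0.2148  0.064 ] ang -93.4 len 0.0688
mov [ 0.5994 -0.2479  0.064 ] [ 0.6013 -0.1782  0.064 ] mid [ 0.6004 -0.2131  0.064 ] ang -91.63 len 0.0697
fixjaw back [ 0.6483 -0.2504  0.064 ] [ 0.6518 -0.181   0.064 ] mid [ 0.65   -0.2157  0.064 ] ang -92.87 len 0.0695
bed [ 0.6223 -0.2562  0.012 ] [ 0.4806 -0.2478  0.012 ] mid [ 0.5514 -0.252   0.012 ] ang -3.36 len 0.142
bed [ 0.6219 -0.1582  0.012 ] [ 0.5    -0.1659  0.012 ] mid [ 0.5609 -0.1621  0.012 ] ang 3.61 len 0.1221
jawtopedge [ 0.5898 -0.2502  0.066 ] [ 0.567  -0.2495  0.066 ] mid [ 0.5784 -0.2498  0.066 ] ang -1.79 len 0.0228
fixtop y [ 0.6276 -0.2581  0.066 ] [ 0.6312 -0.1774  0.066 ] mid [ 0.6294 -0.2178  0.066 ] ang -92.53 len 0.0808
movtop y [ 0.5648 -0.2457  0.066 ] [ 0.5673 -0.1803  0.066 ] mid [ 0.566 -0.213  0.066] ang -92.19 len 0.0654
movtop yl [ 0.5928 -0.2469  0.066 ] [ 0.5947 -0.1803  0.066 ] mid [ 0.5937 -0.2136  0.066 ] ang -91.61 len 0.0667
screw [ 0.5608 -0.2125  0.045 ] [ 0.5027 -0.21    0.045 ] mid [ 0.5317 -0.2112  0.045 ] ang -2.4 len 0.0582
```

{"method": "step_arm", "body": {"linear": [[1.7, -6.8, 0], [0, 0, 50], [0, 0, 50], [0, 0, 50], [0, 0, 25], [0, 0, 10.5], [0, 0, 0], [0, 0, 0]], "delta_rot": [[0, 0, 0.028], [0, 0, 0], [0, 0, 0], [0, 0, 0], [0, 0, 0], [0, 0, 0], [0, 0, 0], [0, 0, 0]], "grip": [45, 45, 45, 45, 45, 45, 45, 45]}}

```text
time_s: 6.1
tcp_pos: [0.6129, -0.2128, 0.0787]
ee_rot: [[-0.027, -1.0, 0.003], [-1.0, 0.027, -0.001], [0.001, -0.003, -1.0]]
wrist_force: [-0.3, 0.3, 1.0]
gripper_width: 0.518
gripper_force: 0.0
```

{"method": "step_arm", "body": {"linear": [[0, 0, 0], [0, 0, 0], [0, 0, 0], [0, 0, 0], [0, 0, 0], [0, 0, 0]], "delta_rot": [[0, 0, 0], [0, 0, 0], [0, 0, 0], [0, 0, 0], [0, 0, 0], [0, 0, 0]], "grip": [4, 4, 4, 4, 4, 4]}}

```text
time_s: 6.85
tcp_pos: [0.6117, -0.2125, 0.0771]
ee_rot: [[-0.027, -1.0, 0.0], [-1.0, 0.027, -0.0], [0.0, -0.0, -1.0]]
wrist_force: [-0.2, 1.0, 0.4]
gripper_width: 0.111
gripper_force: 30.0
```

{"method": "step_arm", "body": {"linear": [[0, 0, -15], [0, 0, -40], [0, 0, -45], [0, 0, -45], [0, 0, -38], [-20, 3, 0], [-45, 6.5, 0], [-51, 7.3, 0], [-51, 7.3, 0], [-51, 7.3, 0]], "delta_rot": [[0, 0, 0], [0, 0, 0], [0, 0, 0], [0, 0, 0], [0, 0, 0], [0, 0, 0], [0, 0, 0], [0, 0, 0], [0, 0, 0], [0, 0, 0]], "grip": [4, 4, 4, 4, 4, 4, 4, 4, 4, 4]}}

```text
time_s: 8.1
tcp_pos: [0.5839, 0.0086, 0.2577]
ee_rot: [[-0.027, -1.0, -0.005], [-1.0, 0.027, 0.0], [-0.0, 0.005, -1.0]]
wrist_force: [1.3, -0.6, -4.9]
gripper_width: 0.115
gripper_force: 30.0
```

{"method": "step_arm", "body": {"linear": [[-51, 7.3, 0], [-51, 7.3, 0], [-51, 7.3, 0], [-51, 7.3, 0], [-44.4, 6.7, 0], [0, 0, 0], [0, 0, 0], [0, 0, 0], [0, 0, 0], [0, 0, 0]], "delta_rot": [[0, 0, 0], [0, 0, 0], [0, 0, 0], [0, 0, 0], [0, 0, 0], [0, 0, -0.17], [0, 0, -0.17], [0, 0, -0.17], [0, 0, -0.17], [0, 0, -0.17]], "grip": [4, 4, 4, 4, 4, 4, 4, 4, 4, 4]}}

```text
time_s: 9.35
tcp_pos: [0.5548, 0.2555, 0.2575]
ee_rot: [[0.737, -0.676, -0.005], [-0.676, -0.737, -0.002], [-0.002, 0.005, -1.0]]
wrist_force: [-0.3, -0.3, -4.5]
gripper_width: 0.111
gripper_force: 30.0
```

{"method": "step_arm", "body": {"linear": [[0, 0, 0], [0, 0, 0], [0, 0, 0], [0, 0, 0], [0, 0, 0]], "delta_rot": [[0, 0, -0.17], [0, 0, -0.17], [0, 0, -0.07], [0, 0, 0], [0, 0, 0]], "grip": [4, 4, 4, 4, 4]}}

```text
time_s: 9.98
tcp_pos: [0.5561, 0.2555, 0.2589]
ee_rot: [[0.943, -0.332, -0.002], [-0.332, -0.943, -0.001], [-0.002, 0.002, -1.0]]
wrist_force: [0.2, 0.0, -3.9]
gripper_width: 0.113
gripper_force: 30.0
```

Run:
```python
from h import *
s=sense();c=capture('wrist');print(s['time_s'],s['tcp_pos'],np.degrees(np.arctan2(s['ee_rot'][1][1],s['ee_rot'][0][1])),np.round(s['wrist_force'],2))
save(c,'r1.png',k=1.56)
```

```text
9.975 [0.55605373 0.25552695 0.25887875] -109.39930100131056 [ 0.17  0.05 -3.88]
```

View pics/r1.png

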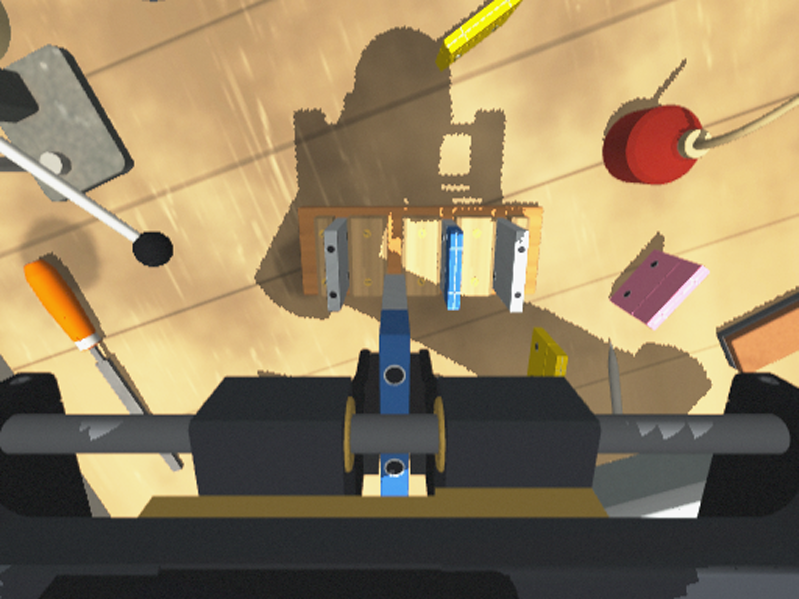

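{"method": "step_arm", "body": {"linear": [[0.8, 0, 20], [0, 0, 40], [0, 0, 40], [0, 0, 35], [0, 0, 15], [0, 0, 8], [0, 0, 5], [0, 0, 5], [0, 0, 0]], "delta_rot": [[0, 0, 0], [0, 0, 0], [0, 0, 0], [0, 0, 0], [0, 0, 0], [0, 0, 0], [0, 0, 0], [0, 0, 0], [0, 0, 0]], "grip": [4, 4, 4, 4, 4, 4, 4, 4, 4]}}

```text
time_s: 11.15
tcp_pos: [0.5578, 0.2553, 0.0923]
ee_rot: [[0.943, -0.331, 0.0], [-0.331, -0.943, 0.0], [0.0, -0.0, -1.0]]
wrist_force: [-0.1, 0.8, -4.0]
gripper_width: 0.113
gripper_force: 30.0
```

Bottom edge at about 45 mm, still free. Lowering gently into the slot.

{"method": "step_arm", "body": {"linear": [[0, 0, 4], [0, 0, 4], [0, 0, 4], [0, 0, 4], [0, 0, 0]], "delta_rot": [[0, 0, 0], [0, 0, 0], [0, 0, 0], [0, 0, 0], [0, 0, 0]], "grip": [4, 4, 4, 4, 4]}}

```text
time_s: 11.78
tcp_pos: [0.5575, 0.255, 0.0755]
ee_rot: [[0.943, -0.331, -0.001], [-0.331, -0.943, -0.001], [-0.001, 0.001, -1.0]]
wrist_force: [0.8, 0.3, -4.2]
gripper_width: 0.112
gripper_force: 30.0
```

{"method": "step_arm", "body": {"linear": [[0, 0, 4], [0, 0, 4], [0, 0, 3], [0, 0, 1.5], [0, 0, 1], [0, 0, 0]], "delta_rot": [[0, 0, 0], [0, 0, 0], [0, 0, 0], [0, 0, 0], [0, 0, 0], [0, 0, 0]], "grip": [4, 4, 4, 4, 4, 4]}}

```text
time_s: 12.52
tcp_pos: [0.5578, 0.2553, 0.0625]
ee_rot: [[0.943, -0.331, 0.0], [-0.331, -0.943, -0.0], [0.0, 0.0, -1.0]]
wrist_force: [-0.0, -0.7, -4.8]
gripper_width: 0.112
gripper_force: 30.0
```

{"method": "step_arm", "body": {"linear": [[0, 0, 0.7], [0, 0, 0.7], [0, 0, 0.7], [0, 0, 0]], "delta_rot": [[0, 0, 0], [0, 0, 0], [0, 0, 0], [0, 0, 0]], "grip": [4, 4, 4, 4]}}

```text
time_s: 13.02
tcp_pos: [0.5579, 0.2554, 0.0615]
ee_rot: [[0.944, -0.331, 0.001], [-0.331, -0.944, 0.0], [0.001, -0.0, -1.0]]
wrist_force: [-1.6, -0.7, 4.1]
gripper_width: 0.115
gripper_force: 30.0
```

{"method": "step_arm", "body": {"linear": [[0, 0, -0.8], [0, 0, 0], [0, 0, 0], [0, 0, 0], [0, 0, -10], [0, 0, -30], [0, 0, -40], [0, 0, -15], [0, 0, 0]], "delta_rot": [[0, 0, 0], [0, 0, 0], [0, 0, 0], [0, 0, 0], [0, 0, 0], [0, 0, 0], [0, 0, 0], [0, 0, 0], [0, 0, 0]], "grip": [4, 30, 30, 30, 30, 30, 30, 30, 30]}}

```text
time_s: 14.15
tcp_pos: [0.5581, 0.2556, 0.1575]
ee_rot: [[0.943, -0.332, 0.002], [-0.332, -0.943, 0.002], [0.001, -0.003, -1.0]]
wrist_force: [-0.1, -0.8, 0.8]
gripper_width: 0.344
gripper_force: 0.0
```

Run:
```python
from h import *
s=sense();c=capture('wrist');print(s['time_s'],s['tcp_pos'],s['gripper_width'])
save(c,'r2.png',k=1.56)
```

```text
14.15 [0.55809137 0.25561027 0.1575469 ] 0.343577783359485
```

View pics/r2.png

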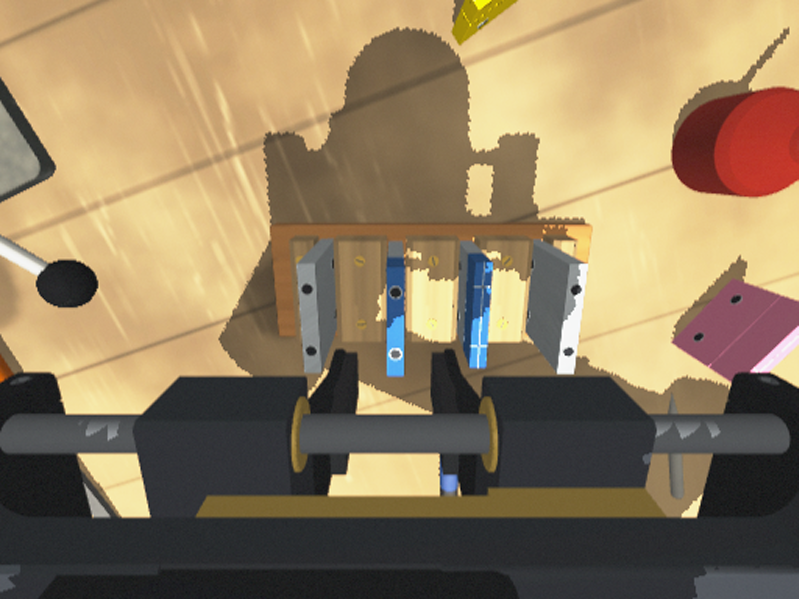

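The drilled plate stands upright in its slot (top at px 254,204), lined up with the done plates. The blank's top is at about px (307,199). I'll work out the offset to it.

Run:
```python
from h import *
s=sense();c=capture('wrist');R=np.array(s['ee_rot'])
for u,v,z in [(480,254,.085),(478,367,.085),(466,310,.085),(491,310,.085),(396,260,.095),(396,376,.095)]:
    p=back(c,(u/1.5625,v/1.5625),z,s);print(p.round(4),'tool mm',(R.T@(p-s['tcp_pos'])*1e3).round(1))
```

```text
[0.5758 0.1996 0.085 ] tool mm [35.9 46.2 70.9]
[0.5116 0.2193 0.085 ] tool mm [-31.2  49.   71. ]
[0.5477 0.2158 0.085 ] tool mm [ 4.  40.2 70.9]
[0.543  0.2026 0.085 ] tool mm [ 4.  54.2 70.9]
[0.5898 0.2427 0.095 ] tool mm [34.8  0.9 60.9]
[0.5269 0.2648 0.095 ] tool mm [-31.9   1.   61. ]
```

{"method": "step_arm", "body": {"linear": [[0, 24, 0], [0, 23.5, 0], [0, 0, 0], [0, 0, 30], [0, 0, 40], [0, 0, 22], [0, 0, 8], [0, 0, 0]], "delta_rot": [[0, 0, 0], [0, 0, 0], [0, 0, 0], [0, 0, 0], [0, 0, 0], [0, 0, 0], [0, 0, 0], [0, 0, 0]], "grip": [30, 30, 30, 30, 30, 30, 30, 30]}}

```text
time_s: 15.25
tcp_pos: [0.542, 0.2107, 0.0557]
ee_rot: [[0.944, -0.331, -0.001], [-0.331, -0.944, -0.001], [-0.0, 0.001, -1.0]]
wrist_force: [-0.6, 0.5, 0.1]
gripper_width: 0.341
gripper_force: 0.0
```

{"method": "step_arm", "body": {"linear": [[0, 0, 0], [0, 0, 0], [0, 0, 0], [0, 0, 0], [0, 0, 0]], "delta_rot": [[0, 0, 0], [0, 0, 0], [0, 0, 0], [0, 0, 0], [0, 0, 0]], "grip": [4, 4, 4, 4, 4]}}

```text
time_s: 15.88
tcp_pos: [0.5423, 0.2106, 0.057]
ee_rot: [[0.944, -0.331, 0.001], [-0.331, -0.944, 0.0], [0.001, -0.001, -1.0]]
wrist_force: [-1.6, -0.3, 5.6]
gripper_width: 0.109
gripper_force: 30.0
```

{"method": "step_arm", "body": {"linear": [[0, 0, -5], [0, 0, -12], [0, 0, -20], [0, 0, -40], [0, 0, -50], [0, 0, -45], [0, 0, -20], [0, 0, 0]], "delta_rot": [[0, 0, 0], [0, 0, 0], [0, 0, 0], [0, 0, 0], [0, 0, 0], [0, 0, 0], [0, 0, 0], [0, 0, 0]], "grip": [4, 4, 4, 4, 4, 4, 4, 4]}}

```text
time_s: 16.88
tcp_pos: [0.5425, 0.2108, 0.2502]
ee_rot: [[0.943, -0.332, 0.003], [-0.332, -0.943, 0.003], [0.002, -0.004, -1.0]]
wrist_force: [0.0, -0.2, -4.3]
gripper_width: 0.117
gripper_force: 30.0
```

Run:
```python
from h import *
s=sense();c=capture('wrist');print(s['time_s'],s['tcp_pos'],s['gripper_width'],np.round(s['wrist_force'],1))
# predicted outline of held blank in tool frame
T=np.linalg.inv(np.array(c['mount']));K,_=cam(c,s)
def pt(P):
    q=np.atleast_2d(P)@T[:3,:3].T+T[:3,3];u=(q*[1,-1,-1])@K.T;return u[:,:2]/u[:,2:]
P=np.array([[x,y,z] for x in(-.032,.032) for y in(-.005,.005) for z in(.042,-.028,-.002)])
print(np.c_[P*1e3,pt(P).round(1)])
o=c.copy();i=cv2.resize(c['img'][190:345,170:340],None,fx=4,fy=4,interpolation=cv2.INTER_NEAREST)
for (u,v) in pt(P): cv2.circle(i,(int((u-170+.5)*4),int((v-190+.5)*4)),3,(0,255,0),1)
cv2.imwrite('pics/b1.png',cv2.cvtColor(i[:590],cv2.COLOR_RGB2BGR))
```

```text
16.875 [0.54245094 0.21079563 0.25024161] 0.11650948634686491 [ 0.  -0.2 -4.3]
[[-32.   -5.   42.  246.2 251.6]
 [-32.   -5.  -28.  243.7 312.6]
 [-32.   -5.   -2.  244.8 284.9]
 [-32.    5.   42.  258.5 251.6]
 [-32.    5.  -28.  261.  312.6]
 [-32.    5.   -2.  259.8 284.9]
 [ 32.   -5.   42.  245.6 175.5]
 [ 32.   -5.  -28.  242.4 209. ]
 [ 32.   -5.   -2.  243.9 193.4]
 [ 32.    5.   42.  259.  175.4]
 [ 32.    5.  -28.  262.1 209. ]
 [ 32.    5.   -2.  260.6 193.4]]
```

View pics/b1.png

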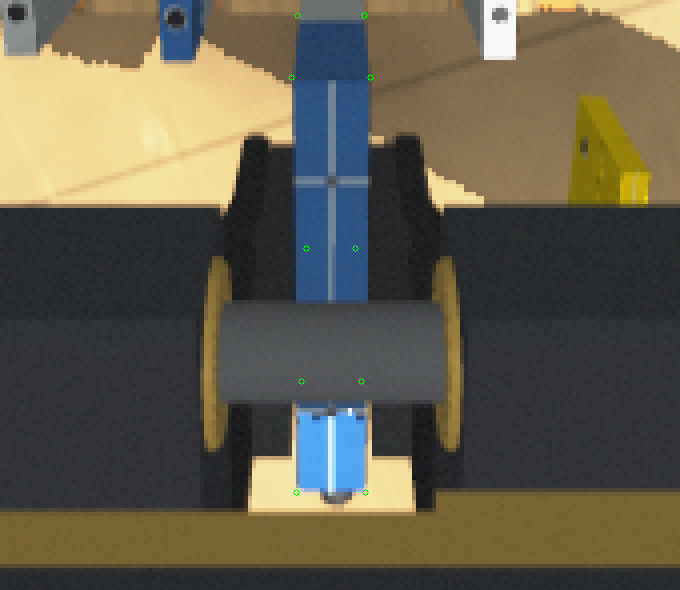

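The blank is held centred and upright: its predicted corners match the image to within about 1 mm. Now carrying it at about 0.21 m lower-edge height, clear of the spout.

{"method": "step_arm", "body": {"linear": [[12, 22, 0], [24, 44, 0], [27, 49, 0], [27, 49, 0], [27, 49, 0], [27, 49, 0], [27, 49, 0], [23.6, 44.9, 0], [12, 22, 0], [0, 0, 0]], "delta_rot": [[0, 0, 0], [0, 0, 0], [0, 0, 0], [0, 0, 0], [0, 0, 0], [0, 0, 0], [0, 0, 0], [0, 0, 0], [0, 0, 0], [0, 0, 0.16]], "grip": [4, 4, 4, 4, 4, 4, 4, 4, 4, 4]}}

```text
time_s: 18.18
tcp_pos: [0.6105, -0.2166, 0.2448]
ee_rot: [[0.875, -0.484, -0.006], [-0.484, -0.875, 0.001], [-0.005, 0.002, -1.0]]
wrist_force: [-0.8, 0.4, -2.6]
gripper_width: 0.113
gripper_force: 30.0
```

{"method": "step_arm", "body": {"linear": [[0, 0, 0], [0, 0, 0], [0, 0, 0], [0, 0, 0], [0, 0, 0], [0, 0, 0], [0, 0, 0], [0, 0, 0], [0, 0, 0]], "delta_rot": [[0, 0, 0.16], [0, 0, 0.16], [0, 0, 0.16], [0, 0, 0.16], [0, 0, 0.16], [0, 0, 0.16], [0, 0, 0.154], [0, 0, 0], [0, 0, 0]], "grip": [4, 4, 4, 4, 4, 4, 4, 4, 4]}}

```text
time_s: 19.3
tcp_pos: [0.6112, -0.2144, 0.2469]
ee_rot: [[-0.039, -0.999, -0.002], [-0.999, 0.039, 0.001], [-0.0, 0.002, -1.0]]
wrist_force: [0.0, -0.7, -2.6]
gripper_width: 0.115
gripper_force: 30.0
```

Run:
```python
from h import *
s=sense();c=capture('wrist');R=np.array(s['ee_rot']);print(s['time_s'],s['tcp_pos'],np.degrees(np.arctan2(R[1,1],R[0,1])),s['gripper_width'])
save(c,'v3.png',(170,90,340,230),1)
# rectify: horizontal plane at z=.064, 4 px/mm world grid about jaws, saved for later
for n,z in dict(fixed_face=.03,jaw_face=.03,packing=0).items():
    for l in landmark_of('wrist',n)[:1]: print(n,round(l['score'],2),back(c,l['point'],z,s).round(4))
t=capture('top')
for n,z in dict(fixed_face=.03,jaw_face=.03,packing=0).items():
    for l in landmark_of('top',n)[:1]: print(n,round(l['score'],2),back(t,l['point'],z).round(4))
# column profile across jaws along vice y at 3 x positions, z=.064
a=np.radians(-2.4);ey=np.array([np.cos(a),np.sin(a),0]);ex=np.array([-np.sin(a)*-1,-np.cos(a),0])
g=cv2.cvtColor(c['img'],cv2.COLOR_RGB2GRAY).astype(np.float32)
for vx in(-.025,-.01,.01,.025):
    P=np.array([[.6121,-.2142,.064]+vx*ex+y*ey for y in np.arange(-.020,.0205,.001)]);u=proj(c,P,s).astype(np.float32)
    print(vx,cv2.remap(g,u[:,:1],u[:,1:],1).ravel().astype(int).tolist())
```

```text
19.3 [ 0.61123912 -0.21444775  0.2468939 ] 177.7720180630237 0.11459876327376012
fixed_face 0.85 [ 0.6242 -0.2141  0.03  ]
jaw_face 0.96 [ 0.6045 -0.2158  0.03  ]
packing 0.97 [ 0.5476 -0.2901  0.    ]
fixed_face 0.63 [ 0.6273 -0.2203  0.03  ]
jaw_face 0.58 [ 0.6009 -0.2074  0.03  ]
packing 0.62 [ 0.5444 -0.2919  0.    ]
-0.025 [167, 148, 113, 116, 245, 242, 241, 229, 195, 123, 106, 103, 102, 103, 104, 104, 105, 106, 105, 105, 104, 104, 105, 105, 105, 105, 105, 105, 106, 130, 167, 153, 194, 224, 237, 237, 233, 161, 111, 118, 174]
-0.01 [93, 83, 70, 62, 111, 122, 121, 115, 79, 77, 91, 103, 103, 103, 103, 103, 103, 103, 104, 104, 103, 103, 104, 103, 103, 103, 103, 113, 142, 156, 148, 123, 146, 167, 178, 176, 174, 109, 81, 82, 88]
0.01 [88, 80, 62, 90, 111, 122, 122, 121, 80, 83, 95, 95, 95, 95, 92, 89, 87, 85, 85, 86, 88, 90, 91, 93, 94, 95, 96, 95, 93, 93, 87, 98, 232, 240, 238, 235, 217, 120, 146, 168, 151]
0.025 [83, 74, 51, 87, 121, 122, 123, 101, 86, 85, 93, 94, 95, 94, 94, 95, 97, 96, 95, 94, 94, 95, 95, 95, 95, 96, 94, 89, 145, 170, 158, 156, 246, 241, 239, 231, 193, 117, 139, 172, 142]
```

The jaw faces measure 24 mm apart with their middle at (0.612, -0.214). Going down part way, then checking.

{"method": "step_arm", "body": {"linear": [[0, -0.5, 0], [0, 0, 25], [0, 0, 40], [0, 0, 30], [0, 0, 15], [0, 0, 0], [0, 0, 0]], "delta_rot": [[0, 0, 0.008], [0, 0, 0], [0, 0, 0], [0, 0, 0], [0, 0, 0], [0, 0, 0], [0, 0, 0]], "grip": [4, 4, 4, 4, 4, 4, 4]}}

```text
time_s: 20.58
tcp_pos: [0.6134, -0.2149, 0.14]
ee_rot: [[-0.049, -0.999, 0.003], [-0.999, 0.049, -0.001], [0.001, -0.003, -1.0]]
wrist_force: [1.6, -1.3, -3.2]
gripper_width: 0.118
gripper_force: 30.0
```

Run:
```python
from h import *
s=sense();c=capture('wrist');R=np.array(s['ee_rot']);print(s['time_s'],s['tcp_pos'],np.degrees(np.arctan2(R[1,1],R[0,1])),R[:,2],s['wrist_force'])
save(c,'v4.png',(150,60,350,210),4)
```

```text
20.575 [ 0.61336249 -0.2149069   0.13997346] 177.2162341657904 [ 3.08926754e-03 -9.74322547e-04 -9.99994754e-01] [ 1.56157856 -1.33327502 -3.16200851]
```

View pics/v4.png

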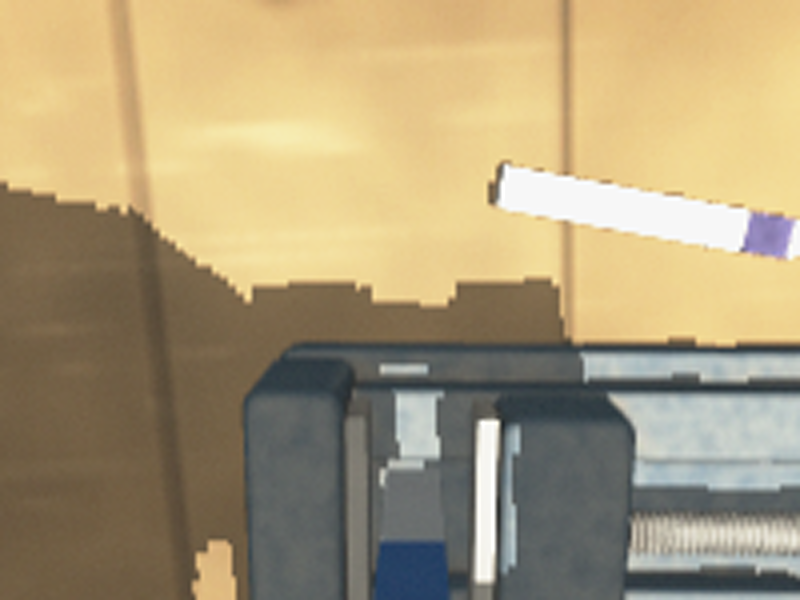

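The wrist view shows the blank centred at crop x≈413 and the jaw gap (369–475) at 422. The blank is about 1.8 mm too near the fixed jaw, and it is parallel. I'll correct and go down.

Run:
```python
from h import *
s=sense();c=capture('wrist');R=np.array(s['ee_rot']);print(s['tcp_pos'],c['cx'])
for u,v in [(369,410),(369,500),(369,590),(476,415),(474,500),(472,590),(356,408),(488,415)]:
    p=back(c,(150+(u+.5)/4-.5,60+(v+.5)/4-.5),.064,s);print(p.round(4),(R.T@(p-s['tcp_pos'])*1e3).round(1))
```

```text
[ 0.61336568 -0.21484037  0.14012303] 252.46528456267933
[ 0.6212 -0.2505  0.064 ] [35.2 -9.3 76.2]
[ 0.6224 -0.2304  0.064 ] [15.1 -9.5 76.2]
[ 0.6237 -0.2093  0.064 ] [-6.1 -9.8 76.2]
[ 0.5982 -0.2483  0.064 ] [34.1 13.7 76.1]
[ 0.5993 -0.2293  0.064 ] [15.1 13.6 76.1]
[ 0.6004 -0.2082  0.064 ] [-6.1 13.5 76.1]
[ 0.624  -0.2511  0.064 ] [ 35.6 -12.1  76.2]
[ 0.5957 -0.2482  0.064 ] [34.1 16.3 76.1]
```

{"method": "step_arm", "body": {"linear": [[0, 1.7, 0], [0, 0, 15], [0, 0, 12], [0, 0, 10], [0, 0, 8], [0, 0, 0], [0, 0, 0]], "delta_rot": [[0, 0, 0], [0, 0, 0], [0, 0, 0], [0, 0, 0], [0, 0, 0], [0, 0, 0], [0, 0, 0]], "grip": [4, 4, 4, 4, 4, 4, 4]}}

```text
time_s: 21.55
tcp_pos: [0.6109, -0.2146, 0.0936]
ee_rot: [[-0.049, -0.999, 0.001], [-0.999, 0.049, -0.0], [0.0, -0.001, -1.0]]
wrist_force: [0.3, -0.0, -3.0]
gripper_width: 0.111
gripper_force: 30.0
```

{"method": "step_arm", "body": {"linear": [[0, 0, 3], [0, 0, 0], [0, 0, 0], [0, 0, 0]], "delta_rot": [[0, 0, 0], [0, 0, 0], [0, 0, 0], [0, 0, 0]], "grip": [4, 4, 4, 4]}}

```text
time_s: 22.05
tcp_pos: [0.6106, -0.2145, 0.0904]
ee_rot: [[-0.049, -0.999, 0.0], [-0.999, 0.049, -0.0], [0.0, -0.0, -1.0]]
wrist_force: [0.1, 0.1, -2.5]
gripper_width: 0.115
gripper_force: 30.0
```

{"method": "step_arm", "body": {"linear": [[0, -1.1, 0], [0, 0, 3.2], [0, 0, 0], [0, 0, 0], [0, 0, 0]], "delta_rot": [[0, 0, 0], [0, 0, 0], [0, 0, 0], [0, 0, 0], [0, 0, 0]], "grip": [4, 4, 4, 4, 4]}}

```text
time_s: 22.68
tcp_pos: [0.6116, -0.2146, 0.0871]
ee_rot: [[-0.049, -0.999, 0.0], [-0.999, 0.049, -0.0], [0.0, -0.0, -1.0]]
wrist_force: [-0.2, 0.8, -3.3]
gripper_width: 0.116
gripper_force: 30.0
```

Run:
```python
from h import *
s=sense();c=capture('wrist');R=np.array(s['ee_rot']);print(s['time_s'],s['tcp_pos'],s['wrist_force'])
save(c,'z.png')
g=cv2.cvtColor(c['img'],cv2.COLOR_RGB2GRAY).astype(np.float32)
# profiles across jaws at z=.064 in tool y, and of blank upper end
for tx in(.031,.028,.02):
    P=np.array([s['tcp_pos']+R@[tx,y,s['tcp_pos'][2]-.064] for y in np.arange(-.02,.0205,.001)]);u=proj(c,P,s).astype(np.float32)
    print(tx,u[0].round(),cv2.remap(g,u[:,:1],u[:,1:],1).ravel().astype(int).tolist())
sc=capture('scene')
for n in('blank','packing','oil_can'):
    for l in landmark_of('scene',n)[:4]: print(n,round(l['score'],2),back(sc,l['point'],.045 if n=='blank' else 0).round(4))
```

```text
22.675 [ 0.61161264 -0.21458812  0.08710772] [-0.18111095  0.77955132 -3.29535787]
0.031 [223. 184.] [94, 89, 74, 56, 117, 121, 121, 123, 106, 78, 93, 94, 93, 96, 101, 105, 110, 110, 110, 111, 109, 109, 110, 109, 110, 98, 99, 96, 100, 97, 93, 81, 94, 125, 126, 126, 122, 70, 67, 83, 92]
0.028 [224. 188.] [97, 93, 74, 54, 118, 122, 123, 123, 103, 78, 89, 90, 92, 94, 98, 104, 109, 110, 110, 110, 109, 111, 111, 110, 111, 105, 97, 97, 99, 99, 94, 80, 98, 127, 128, 180, 245, 87, 109, 140, 134]
0.02 [224. 199.] [99, 90, 71, 73, 121, 126, 126, 126, 97, 76, 96, 97, 98, 97, 74, 60, 58, 60, 59, 60, 58, 62, 60, 58, 61, 60, 78, 96, 95, 93, 93, 77, 113, 129, 128, 131, 212, 60, 110, 151, 172]
blank 0.94 [0.3835 0.0999 0.045 ]
blank 0.74 [ 0.61   -0.2107  0.045 ]
blank 0.74 [0.662  0.0781 0.045 ]
blank 0.61 [ 0.4271 -0.0248  0.045 ]
packing 0.64 [ 0.5575 -0.2861  0.    ]
oil_can 0.64 [0.5681 0.0163 0.    ]
```

The blank is centred between the faces (-11.8 and +11.9 mm), parallel, with its lower edge at about 45 mm. A quick numeric check that the oil can hasn't moved, then hand in.

Run:
```python
from h import *
c=capture('scene');a=cv2.resize(cv2.imread('pics/b.png')[:,:,::-1],(512,384),interpolation=cv2.INTER_AREA)
for i in(a,c['img']):
    j=i[190:235,255:295].astype(int);m=(j[...,0]>70)&(j[...,0]>2.5*j[...,1]);print(m.sum(),np.argwhere(m).mean(0))
s=sense();print(s['tcp_pos'],s['wrist_force'],s['gripper_force'])
finish_job()
```

```text
419 [22.25059666 20.37708831]
420 [22.23095238 20.35      ]
[ 0.61162096 -0.21457154  0.08709562] [-0.10681933 -0.02525512 -2.88660209] 29.973187926225364
the job is handed in; nothing more can be done
```

The drilled plate stands fully home in the free rack slot, and the blank is held upright, centred and parallel between the jaws with its lower edge about 15 mm above the rails. The job is handed in at about 23 s; the oil can did not move, and the arm never came near the jaw, the finished plates or the tool bit.

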